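# Wind and park the clockwork display turntable

## Robot

A 6-joint arm with a two-finger parallel gripper is mounted at the origin on the work surface. World frame = base frame: x ahead of the robot, y to its left, z up, the work surface at z = 0. Lengths are in m, angles in rad, forces in N, time in s.
With the tool pointing down it reaches from about 0.3 to 0.875 m from the base axis. Payload 6.4 kg.
Tool frame: the origin (TCP) lies midway between the tips of the shut fingers; the grasp point (between the pads) lies 19 mm behind it; z points along the fingers, y is the line along which they close (so a half turn about z gives the same grasp; the last joint's range is limited). The gripper opens to 85 mm and grips with 20 to 120 N. Pads are 22 mm wide; open, the fingers measure 114 mm over their backs; the gripper's body (76 mm by 85 mm) begins 54 mm behind the grasp point. The pads swing forward as they close: fully open they stand 13 mm farther back than shut.
Start: joints at [0.938, 0.181, 1.607, -0, 1.354, -0.206], TCP at [0.238, 0.523, 0.231] pointing down, gripper open.
Joint ranges: [-2.99, 2.99], [-0.89, 2.07], [0.3, 2.58], [-1.14, 4.28], [0, 2.63], [-3.12, 3.12]. Speed limits (rad/s): [2.57, 2.57, 3.01, 3.14, 3.14, 3.14].

## Interface

Orientations are given as a unit quaternion [w, x, y, z].
In Python, from bench import sensors, vision, ctrl gives the robot as it stands.
- The arm moves only by the tool carry_out, never from a script. Its argument "deltas" is text: rows parted by semicolons, each of 7 numbers parted by spaces: the shift along the tool's x, y, z in mm, then the turn, a rotation vector about the tool's x, y, z in rad, then the closure, from 0 (fully open) to 1 (shut). In form: tx ty tz ax ay az claw; .... A call has 1 to 12 rows; each row is the pose to reach, as a shift and turn from the pose commanded when the call began, along the tool's axes at that moment; what a row does not reach only later rows make up. A row lasts 1/8 s, in which the tool goes at most 62.5 mm and 10.7 degrees, less where a joint would pass 70% of its speed; a pose out of reach is approached as far as the arm can. A call with a gripper value outside its range is refused whole. The fingers move at their own pace and stop on an object; the grip force is fixed at half the most. Time passes only in rows, so rows that repeat a pose let the fingers close. It gives the time, the measured TCP pose, the force, the opening and the grip force at its end, in the units of the state.
- sensors.get_obs(): the state, without advancing time (a new reading comes with each control period).
- vision.camera(name): name is "scene" or "top" or "wrist"; returns the picture (420x560x3 uint8, blue, green, red); there is no depth.
- vision.camera_model(name): a dict with "K" (3x3 intrinsics, pixels), "k1" (the pictures are not rectified: a ray, as slopes to the right and down, at radius r is drawn at 1 + k1 r^2 times it, then the intrinsics apply), "extrinsics" (4x4, takes a point from world to camera coordinates); the wrist camera has in their place "hand_eye" (4x4, takes a point from camera to tool coordinates, whose origin is the TCP and whose axes are the flange's). Camera axes: x right, y down, z forward; pixel columns grow to the right and rows downward; lengths in m; the calibration is good to about 2 mm. A picture is of the moment at which its call begins: read the wrist's pose just before it. camera_model takes no time and is no camera call.
- ctrl.hand_in(): hands the job in; it is judged then, once.
The state is a dict: "time_s": time; "q": joint angles; "dq": joint speeds; "joint_efforts": joint torques, N m; "eef_pos": TCP position; "eef_rot": TCP orientation; "wrist_force": force on the tool from outside, world axes, zero at the start; "torque": the same for the moment, N m; "opening": opening from 0.0 (shut) to 1.0 (fully open); "grasp_force": force on a finger pad.
Only numpy, scipy, OpenCV 4.12 (cv2) and the standard library are available. Lean on these libraries where they do the work, as an engineer would, in place of code of your own. Each camera call takes 0.05 s, during which the arm holds its last target. There are 200 camera calls.

## Task

Wind the clockwork display turntable fully: turn its wing key clockwise, in several partial turns, until the key's pointer meets the stop pin. Then park it by taking the flat stop blade out of the wooden block and sliding it edgewise down into the slot on the turntable's case, fully home, with its handle sitting on the case. Leave the glass bird, the tin, the jar and the tweezers where they are.

Things in the scene. Friction and masses are not known exactly. Their poses are not given: they have to be found in the camera images.
- case: Turntable case: flat grey box screwed to the bench, 180 (x) x 240 (y) x 65 mm high; origin at the centre of its underside. On top: wing key on a round brass dial at x -50, y -65; slot at x -50, y +65; wooden disc (90 mm across, top at z 73) at x +45, y 0, carrying the glass bird. A steel stop pin (6 mm thick, 10 mm high) stands on the dial 28 mm from the key's axis towards +x.
- key_grip (a point): Centre of the key's wings on its vertical axis, 107 mm above the bench; turns with the key. The wings are an upright steel plate, 60 mm wide with round ends along this point's x, 9 mm thick along its y, 34 mm high (17 mm above and below this point): pinch it across y. A thin dark pointer at the foot of the key, 30 mm long, points along +x.
- key (a joint): Turn of the wing key in rad: 0 is run down, grows clockwise seen from above, 4.6 is fully wound (hard stop, pointer against the stop pin). The spring makes it stiffer as it is wound (0.11 to 0.18 N m); it stays where it is left.
- slot (a point): Centre of the slot's mouth, level with the top of the case (65 mm above the bench). The slot is 9 mm wide along this point's x and 40 mm long along its y, 52 mm deep, straight down, with a 2 mm chamfer. Axes parallel to the case's.
- block: Fixed light wooden tool block, 80 (x) x 100 (y) x 60 mm high, origin at the centre of its underside; the stop blade stands in a 9 x 40 mm slot in the middle of its top, long along y.
- blade: The stop blade: a flat steel blade 5 (x) x 36 (y) mm reaching 45 mm down from a dark wooden handle 16 (x) x 50 (y) x 34 mm high; about 90 g. Origin at the middle of the handle's underside, where the blade enters it; z up along the handle. The handle's underside sits on the block, and on the case when fully home. Either way round will do.
- bird: Small loose green glass bird, 40 mm high, standing on the turntable disc; origin at the centre of its round base (32 mm across). Leave alone.
- tin: Open plain metal tin, 76 mm across, 100 mm high, loose; origin at the centre of its underside. Leave alone.
- jar: Amber glass jar with a steel lid, 56 mm across, 70 mm high, loose, to the right of the case; origin at the centre of its underside. Leave alone.
- tweezers: Steel tweezers, 160 mm long (y), 12 mm high, lying on a black slab left of the case; origin in the middle of the underside. Leave alone.
Not all that is in view belongs to the job. Of the things that look like the blade, the largest one is meant.

How it is judged:
On the way, in this order (a step that is already met when the one before it is completed fails the run):
1. the key is fully wound, its pointer at the stop (value of joint key above 4.3 rad), for 0.2 s.
2. the stop blade is fully home in the slot of the case (z of blade in the frame of slot between -0.004 and 0.004 m and x of blade in the frame of slot between -0.005 and 0.005 m and y of blade in the frame of slot between -0.006 and 0.006 m and angle between blade's own z axis and vertical below 0.08 rad and angle between the y axis of blade and the y axis of slot, either way round below 0.15 rad), for 0.2 s.
At the end, for the whole second after the job is handed in: Key within 0.3 rad of its stop; stop blade upright (0.08 rad) in the case's slot, handle underside within 4 mm of the case top, centred within 5 mm across and 6 mm along the slot, in line within 0.15 rad, released and at rest (all of step 2 and value of joint key above 4.3 rad and linear speed of blade below 0.02 m/s); the robot touches nothing.
It fails at once if the bird is disturbed (moved more than 20 mm or tipped) (distance of bird from where it was at the start of the episode above 0.02 m or angle between bird's own z axis and vertical above 0.4 rad).
It fails at once if the tin is disturbed (moved more than 30 mm or tipped) (distance of tin from where it was at the start of the episode above 0.03 m or angle between tin's own z axis and vertical above 0.4 rad).
It fails at once if the jar is disturbed (moved more than 30 mm or tipped) (distance of jar from where it was at the start of the episode above 0.03 m or angle between jar's own z axis and vertical above 0.4 rad).
It fails at once if the tweezers is disturbed (moved more than 30 mm or tipped) (distance of tweezers from where it was at the start of the episode above 0.03 m or angle between tweezers's own z axis and vertical above 0.4 rad).
It also fails if it takes over 72 s, if anything falls off the work surface, if the arm or the gripper's body presses on something with over 40 N, if the wrist force passes 120 N, or if a joint passes its speed limit or range.

## Working session

There is one attempt and no reset: what is moved stays moved. The work goes in short steps, Python scripts to look and compute and a tool call to move; the robot and the scene stay as the last step left them, time stands still between calls to the robot, and variables do not carry over. Pictures are saved under pics/ and viewed, at most 11 in all, crops included, and the job is handed in when it is done.

Besides the shell and the picture viewer there is one more tool, called after "Request:" in YAML: its name, and indented under it one key for each argument. carry_out: Moves the arm, as the interface text tells. Its arguments: {"type":"object","properties":{"deltas":{"type":"string"}},"required":["deltas"]}

```bash
mkdir -p pics; ls; python3 - <<'E'
from bench import sensors, vision
import cv2,numpy as np
for n in("scene","top"):
    cv2.imwrite(f"pics/{n}0.png",vision.camera(n)); m=vision.camera_model(n); print(n,m)
print(vision.camera_model("wrist")); print(sensors.get_obs())
E
```

```text
pics
scene {'K': array([[440.93042105,   0.        , 278.8596596 ],
       [  0.        , 440.93042105, 213.36505895],
       [  0.        ,   0.        ,   1.        ]]), 'k1': 0.047639491664475224, 'extrinsics': array([[ 0.85715874,  0.51470484, -0.01891605, -0.46525214],
       [ 0.27116007, -0.4821893 , -0.83304603, -0.01707257],
       [-0.43789395,  0.70892341, -0.55288018,  1.19302272],
       [ 0.        ,  0.        ,  0.        ,  1.        ]])}
top {'K': array([[449.85812198,   0.        , 277.9574038 ],
       [  0.        , 449.85812198, 209.07989135],
       [  0.        ,   0.        ,   1.        ]]), 'k1': -0.0826047326420143, 'extrinsics': array([[ 0.02408677, -0.99914241, -0.03367893,  0.05999257],
       [-0.99855484, -0.02242634, -0.04883939,  0.53063409],
       [ 0.04804221,  0.03480664, -0.99823867,  1.02154965],
       [ 0.        ,  0.        ,  0.        ,  1.        ]])}
{'K': array([[342.38571873,   0.        , 277.71434088],
       [  0.        , 342.38571873, 212.92200851],
       [  0.        ,   0.        ,   1.        ]]), 'k1': -0.02285439721037867,
[... 368 characters left out ...]
1, 'q': array([ 9.37694861e-01,  1.81493125e-01,  1.60790227e+00, -8.15818139e-06,
        1.35382884e+00, -2.06281740e-01]), 'dq': array([ 9.50550452e-04, -1.86776142e-03, -1.91295789e-03, -1.06344348e-05,
       -4.99054221e-04,  9.48040734e-04]), 'joint_efforts': array([ 2.23220122e-03, -4.45873976e+01, -3.52242279e+01, -1.65140286e-04,
        4.06962048e-03, -2.16488093e-05]), 'eef_pos': array([0.23770891, 0.52300952, 0.2304622 ]), 'eef_rot': array([-3.28780417e-04,  2.11792701e-01,  9.77314272e-01, -7.46615042e-04]), 'wrist_force': array([ 0.37647354, -0.64004564, -0.07107574]), 'torque': array([ 0.00180068, -0.01343013, -0.01393377]), 'grasp_force': 0.0, 'opening': 0.9979716406091282}
```

View pics/scene0.png

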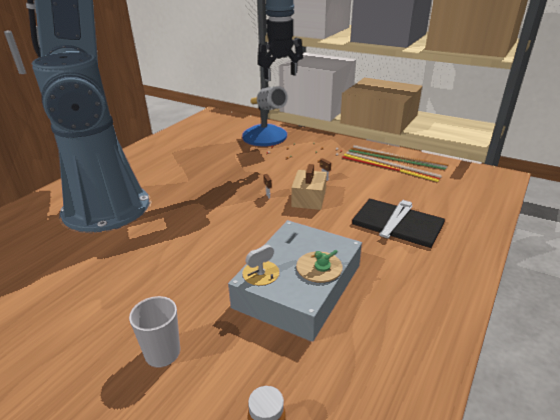

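View pics/top0.png

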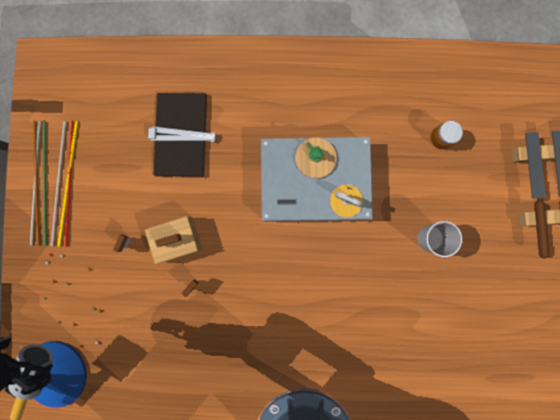

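The top view shows the case (cols 262–372, rows 138–220) with its slot at about (287,202) and the key at about (348,200). The block and the large blade are at (172,240), and the two small decoy blades are at (122,242) and (192,288). Next I measure these.

```bash
cat > h.py <<'E'
import numpy as np, cv2
from bench import sensors, vision
from scipy.spatial.transform import Rotation as R
def tool():
    o=sensors.get_obs(); q=o["eef_rot"]; T=np.eye(4); T[:3,:3]=R.from_quat(q,scalar_first=True).as_matrix(); T[:3,3]=o["eef_pos"]; return T
def cam(n,T=None):
    m=vision.camera_model(n)
    return m["K"],m["k1"],(np.linalg.inv(m["extrinsics"]) if n!="wrist" else T@m["hand_eye"])
def ray(c,px):
    K,k1,W=c; px=np.atleast_2d(px).astype(float)
    d=np.c_[(px[:,0]-K[0,2])/K[0,0],(px[:,1]-K[1,2])/K[1,1]]; s=d.copy()
    for _ in range(8): s=d/(1+k1*(s**2).sum(1,keepdims=True))
    return W[:3,3],np.c_[s,np.ones(len(s))]@W[:3,:3].T
def toplane(c,px,z):
    o,d=ray(c,px); return (o+d*((z-o[2])/d[:,2:]))[:,:2]
def proj(c,P):
    K,k1,W=c; P=np.atleast_2d(P); p=(P-W[:3,3])@W[:3,:3]; s=p[:,:2]/p[:,2:]
    s=s*(1+k1*(s**2).sum(1,keepdims=True)); return s*[K[0,0],K[1,1]]+K[:2,2]
def rect(pts):
    (c,s,a)=cv2.minAreaRect(np.float32(pts*1000)); return np.round(c,1),np.round(s,1),round(a,2)
def big(mask):
    cs,_=cv2.findContours(mask.astype(np.uint8),cv2.RETR_EXTERNAL,cv2.CHAIN_APPROX_NONE)
    return sorted(cs,key=cv2.contourArea,reverse=True)
E
python3 - <<'E'
from h import *
im=cv2.imread("pics/top0.png"); c=cam("top"); hsv=cv2.cvtColor(im,cv2.COLOR_BGR2HSV)
H,S,V=[hsv[...,i].astype(int) for i in range(3)]
# case top: greyish
m=np.zeros(V.shape,bool); m[120:240,245:390]=1
g=m&((S<90))&(V>80)&(H>80)&(H<120)
k=big(g)[0]; print("case",rect(toplane(c,k[:,0],.065)),"px",cv2.boundingRect(k))
# slot
d=np.zeros_like(m); d[190:212,270:305]=1
k=big(d&(V<75))[0]; print("slot",rect(toplane(c,k[:,0],.065)))
d=np.zeros_like(m); d[180:222,325:368]=1
y=d&(S>140)&(H>15)&(H<32); print("dial",rect(toplane(c,big(cv2.morphologyEx(y.astype(np.uint8),cv2.MORPH_CLOSE,np.ones((9,9))))[0][:,0],.066)))
d=np.zeros_like(m); d[210:270,140:205]=1
w=d&(V>150)&(H>12)&(H<30)
k=big(cv2.morphologyEx(w.astype(np.uint8),cv2.MORPH_CLOSE,np.ones((5,5))))[0]; print("block",rect(toplane(c,k[:,0],.06)))
d[:]=0;d[228:255,155:190]=1
k=big(d&(V<90))[0]; print("handle",rect(toplane(c,k[:,0],.094)))
a=cv2.resize(im[185:217,325:372],None,fx=12,fy=12,interpolation=2); b=cv2.resize(im[212:268,140:205],None,fx=6,fy=6,interpolation=2)
o=np.zeros((max(a.shape[0],b.shape[0]),800,3),np.uint8)
w=400; a=cv2.resize(a,(400,int(a.shape[0]*400/a.shape[1]))); o[:a.shape[0],:400]=a; o[:b.shape[0],405:405+b.shape[1]]=b; cv2.imwrite("pics/z.png",o)
E
```

```text
case (array([595.4, -11.3]), array([179.3, 238.1]), 2.12) px (262, 138, 110, 83)
slot (array([544.8,  52.3]), array([ 2.2, 32.9]), 5.08)
dial (array([548.7, -77.5]), array([67.8, 65.4]), 1.03)
block (array([454.4, 305.1]), array([131.6, 145.2]), 1.84)
handle (array([459.8, 280.6]), array([12.3,  6.9]), 20.56)
```

View pics/z.png

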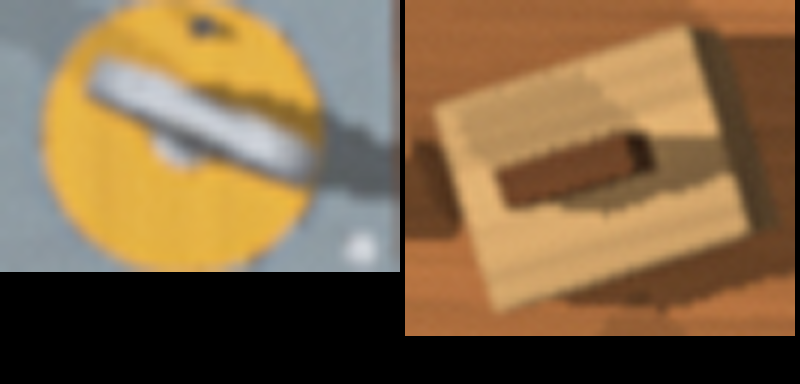

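The crop shows the wing running from upper left to lower right, at about 68° in world yaw, with the stop pin above it. The blade's handle lies along a block yawed by about 16°. I'm moving over the key now.

Request:
carry_out:
  deltas: "-531 -419 30 0 0 1.53 0;-531 -419 30 0 0 1.53 0;-531 -419 30 0 0 1.53 0;-531 -419 30 0 0 1.53 0;-531 -419 30 0 0 1.53 0;-531 -419 30 0 0 1.53 0;-531 -419 30 0 0 1.53 0;-531 -419 30 0 0 1.53 0;-531 -419 30 0 0 1.53 0;-531 -419 30 0 0 1.53 0;-531 -419 30 0 0 1.53 0;-531 -419 30 0 0 1.53 0"

```text
time_s: 1.6
eef_pos: [0.5486, -0.0811, 0.2004]
eef_rot: [-0.0, 0.831, 0.557, -0.0]
wrist_force: [-0.4, 1.2, -1.1]
opening: 0.999
grasp_force: 0.0
```

```bash
python3 - <<'E'
from h import *
T=tool(); im=vision.camera("wrist"); c=cam("wrist",T); np.save("T1",T)
print(T.round(4).tolist())
for n,P in(("key",[.548,-.078,.107]),("pin",[.576,-.077,.075])): print(n,proj(c,np.array(P)))
cv2.imwrite("pics/w1.png",im)
E
```

```text
[[0.3806, 0.9248, -0.0008, 0.5486], [0.9248, -0.3806, -0.0003, -0.0811], [-0.0006, -0.0006, -1.0, 0.2004], [0.0, 0.0, 0.0, 1.0]]
key [[276.5782835 212.1560469]]
pin [[308.57067925 187.12230902]]
```

View pics/w1.png

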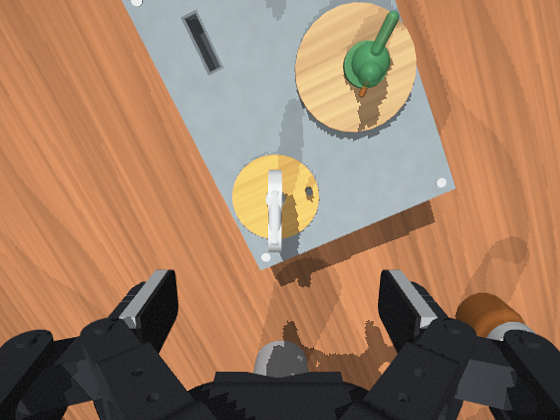

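The wrist view shows the wing upright at col 274 (rows 170–250), so it lies along the tool's x axis. The pin is at (309,192) and the slot runs from (187,17) to (214,70).

```bash
python3 - <<'E'
from h import *
T=np.load("T1.npy"); c=cam("wrist",T); im=cv2.imread("pics/w1.png"); hsv=cv2.cvtColor(im,cv2.COLOR_BGR2HSV)
H,S,V=[hsv[...,i].astype(int) for i in range(3)]
d=np.zeros(V.shape,bool); d[145:245,225:325]=1
y=(d&(S>110)&(H>15)&(H<32)).astype(np.uint8)
k=big(cv2.morphologyEx(y,cv2.MORPH_CLOSE,np.ones((25,25))))[0]; print("dial",rect(toplane(c,k[:,0],.066)))
d[:]=0;d[165:255,260:290]=1
k=big(d&(S<40)&(V>150))[0]; print("wing",cv2.boundingRect(k),rect(toplane(c,k[:,0],.124)),rect(toplane(c,k[:,0],.107)))
d[:]=0;d[5:80,175:230]=1
k=big(d&(V<75))[0]; print("slot dark",cv2.boundingRect(k),rect(toplane(c,k[:,0],.065)))
d[:]=0;d[:275,120:460]=1
p=toplane(c,[[265,257],[442,183],[138,1]],.065)*1000; print("screws",p.round(1).tolist())
E
```

```text
dial (array([547. , -76.6]), array([70.3, 71.9]), 67.6)
wing (260, 170, 23, 85) (array([546.1, -72.9]), array([58.8, 14.5]), 66.41) (array([543.9, -77.4]), array([63.3, 15.6]), 66.41)
slot dark (185, 14, 31, 57) (array([542.4,  53.3]), array([ 8.5, 39.2]), 1.85)
screws [[518.1, -123.3], [680.0, -118.3], [511.2, 96.7]]
```

Request:
carry_out:
  deltas: "3 -2.4 50 0 0 0 0;3 -2.4 85 0 0 0 0;3 -2.4 111 0 0 0 0;3 -2.4 111 0 0 0 0;3 -2.4 111 0 0 0 1;3 -2.4 111 0 0 0 1;3 -2.4 111 0 0 0 1;3 -2.4 111 0 0 0 1;3 -2.4 111 0 0 0 1;3 -2.4 111 0 0 0 1"

```text
time_s: 2.9
eef_pos: [0.5486, -0.0748, 0.0911]
eef_rot: [0.002, 0.83, 0.558, 0.001]
wrist_force: [5.3, -1.0, -0.9]
opening: 0.092
grasp_force: 62.4
```

```bash
python3 - <<'E'
from h import *
o=sensors.get_obs()
for k in("q","eef_pos","wrist_force","torque","opening","grasp_force"): print(k,np.round(o[k],3))
E
```

```text
q [-0.35   0.3    1.772  0.     1.066  0.036]
eef_pos [ 0.549 -0.075  0.091]
wrist_force [ 5.342 -0.956 -0.858]
torque [-0.071 -0.579  0.081]
opening 0.092
grasp_force 62.418
```

Request:
carry_out:
  deltas: "0 0 0 0 0 0 0.7;0 0 0 0 0 0 0.7;-2.2 2.2 2 0 0 0 0.7;-2.2 2.2 2 0 0 0 0.7;-2.2 2.2 2 0 0 0 1;-2.2 2.2 2 0 0 0 1;-2.2 2.2 2 0 0 0 1;-2.2 2.2 2 0 0 0 1;-2.2 2.2 2 0 0 0 1"

```text
time_s: 4.03
eef_pos: [0.5479, -0.077, 0.0882]
eef_rot: [-0.0, 0.83, 0.558, -0.0]
wrist_force: [-1.1, -0.9, 1.1]
opening: 0.1
grasp_force: 58.7
```

Request:
carry_out:
  deltas: "0 0 0 0 0 0.15 1;0 0 0 0 0 0.3 1;0 0 0 0 0 0.45 1;0 0 0 0 0 0.6 1;0 0 0 0 0 0.6 1"

```text
time_s: 4.65
eef_pos: [0.5479, -0.077, 0.0883]
eef_rot: [-0.0, 0.957, 0.289, -0.0]
wrist_force: [-1.3, -0.6, 1.0]
opening: 0.097
grasp_force: 58.8
```

```bash
cat > st.py <<'E'
from h import *
o=sensors.get_obs(); T=tool()
for k in("q","eef_pos","wrist_force","torque","opening","grasp_force"): print(k,np.round(o[k],4))
print("tool x yaw",np.arctan2(T[1,0],T[0,0]).round(4),"tilt",T[:2,2].round(4), "t",o["time_s"])
E
python3 st.py
```

```text
q [-0.3541  0.3061  1.7704 -0.      1.0653  0.6308]
eef_pos [ 0.5479 -0.077   0.0883]
wrist_force [-1.3058 -0.6399  1.0305]
torque [-0.036   0.2703 -0.1046]
opening 0.0968
grasp_force 58.8318
tool x yaw 0.5859 tilt [-0.0002  0.0001] t 4.65
```

Request:
carry_out:
  deltas: "0 0 0 0 0 0.16 1;0 0 0 0 0 0.32 1;0 0 0 0 0 0.48 1;0 0 0 0 0 0.64 1;0 0 0 0 0 0.8 1;0 0 0 0 0 0.96 1;0 0 0 0 0 1.12 1;0 0 0 0 0 1.28 1;0 0 0 0 0 1.44 1;0 0 0 0 0 1.6 1;0 0 0 0 0 1.6 1"

```text
time_s: 6.02
eef_pos: [0.5479, -0.077, 0.0883]
eef_rot: [0.0, 0.875, -0.484, -0.0]
wrist_force: [-1.6, -0.6, 1.8]
opening: 0.092
grasp_force: 58.9
```

```bash
python3 st.py; python3 - <<'E'
from h import *
cv2.imwrite("pics/w2.png",vision.camera("wrist"))
cv2.imwrite("pics/s2.png",cv2.resize(vision.camera("scene")[190:330,200:380],None,fx=4,fy=4,interpolation=2))
E
```

```text
q [-3.5410e-01  3.0610e-01  1.7704e+00 -1.0000e-04  1.0653e+00  2.2280e+00]
eef_pos [ 0.5479 -0.077   0.0883]
wrist_force [-1.6416 -0.641   1.7966]
torque [-0.0973  0.2906 -0.0747]
opening 0.0918
grasp_force 58.8681
tool x yaw -1.0113 tilt [-0.0003  0.    ] t 6.025
```

View pics/s2.png

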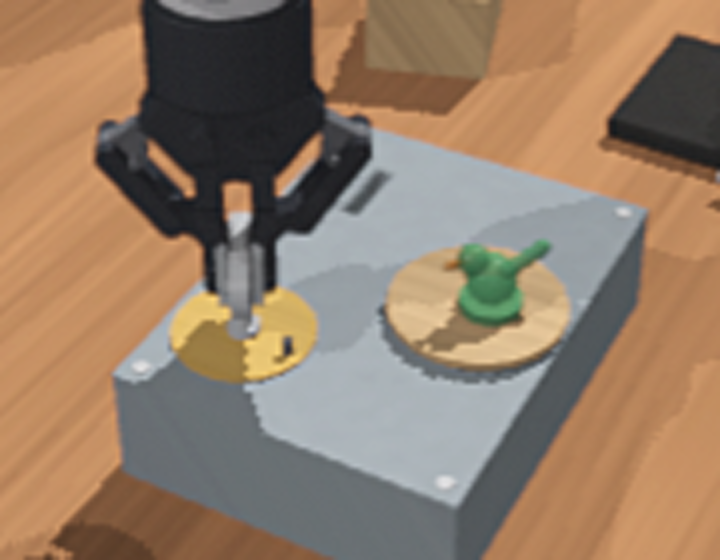

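The view confirms the wing has turned. The pointer isn't visible on the near side, so it points away and about 2 rad remain. I'll release, turn back half a turn and regrip.

Request:
carry_out:
  deltas: "0 0 0 0 0 0 0;0 0 0 0 0 0 0;0 0 0 0 0 0 0;0 0 0 0 0 0 0;0 0 0 0 0 -0.18 0;0 0 0 0 0 -0.36 0;0 0 0 0 0 -0.54 0;0 0 0 0 0 -0.72 0;0 0 0 0 0 -0.9 0;0 0 0 0 0 -1.08 0;0 0 0 0 0 -1.26 0;0 0 0 0 0 -1.44 0"

```text
time_s: 7.62
eef_pos: [0.5481, -0.077, 0.0883]
eef_rot: [0.0, 0.977, 0.214, 0.0]
wrist_force: [-0.2, 0.1, -0.2]
opening: 1.002
grasp_force: 0.0
```

Request:
carry_out:
  deltas: "0 0 0 0 0 -0.18 0;0 0 0 0 0 -0.36 0;0 0 0 0 0 -0.54 0;0 0 0 0 0 -0.72 0;0 0 0 0 0 -0.9 0;0 0 0 0 0 -1.08 0;0 0 0 0 0 -1.26 0;0 0 0 0 0 -1.44 0;0 0 0 0 0 -1.62 0;0 0 0 0 0 -1.7016 0;0 0 0 0 0 -1.7016 0"

```text
time_s: 9.0
eef_pos: [0.5481, -0.077, 0.0883]
eef_rot: [0.0, 0.486, 0.874, 0.0]
wrist_force: [0.3, 0.7, 0.4]
opening: 0.999
grasp_force: 0.0
```

```bash
python3 st.py; python3 - <<'E'
from h import *
cv2.imwrite("pics/w3.png",vision.camera("wrist"))
E
```

```text
q [-0.354   0.3062  1.7703  0.      1.0651 -0.909 ]
eef_pos [ 0.5481 -0.077   0.0883]
wrist_force [0.2642 0.7495 0.4271]
torque [ 0.0006 -0.0137 -0.0097]
opening 0.9994
grasp_force 0.0
tool x yaw 2.1258 tilt [ 0. -0.] t 9.0
```

View pics/w3.png

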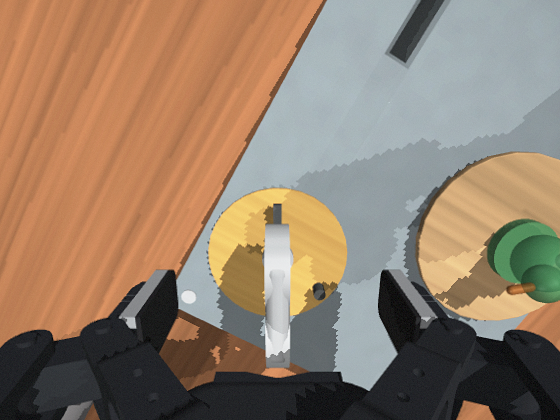

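The wing stands upright at col 277, aligned with the tool. The pointer tip is at (278,210), towards +x of the tool, and the pin is at (319,291). About 2 rad remain, so I'm gripping and turning.

Request:
carry_out:
  deltas: "0 0 0 0 0 0 1;0 0 0 0 0 0 1;0 0 0 0 0 0 1;0 0 0 0 0 0 1;0 0 0 0 0 0 1;0 0 0 0 0 0.18 1;0 0 0 0 0 0.36 1;0 0 0 0 0 0.54 1;0 0 0 0 0 0.72 1;0 0 0 0 0 0.9 1;0 0 0 0 0 1.08 1;0 0 0 0 0 1.08 1"

```text
time_s: 10.55
eef_pos: [0.5479, -0.0771, 0.0884]
eef_rot: [-0.0, 0.866, 0.5, -0.0]
wrist_force: [-2.2, -0.5, 2.1]
opening: 0.097
grasp_force: 59.2
```

Request:
carry_out:
  deltas: "0 0 0 0 0 0.15 1;0 0 0 0 0 0.3 1;0 0 0 0 0 0.45 1;0 0 0 0 0 0.6 1;0 0 0 0 0 0.7 1;0 0 0 0 0 0.7 1"

```text
time_s: 11.3
eef_pos: [0.5479, -0.077, 0.0884]
eef_rot: [-0.0, 0.985, 0.174, -0.0]
wrist_force: [-2.0, -0.7, 2.1]
opening: 0.096
grasp_force: 59.3
```

```bash
python3 st.py
```

```text
q [-3.5410e-01  3.0590e-01  1.7705e+00 -2.0000e-04  1.0656e+00  8.6630e-01]
eef_pos [ 0.5479 -0.077   0.0884]
wrist_force [-2.0265 -0.7307  2.0811]
torque [-0.0904  0.3844 -0.0069]
opening 0.0964
grasp_force 59.3242
tool x yaw 0.3504 tilt [-0.0004 -0.    ] t 11.3
```

Request:
carry_out:
  deltas: "0 0 0 0 0 0.05 1;0 0 0 0 0 0.1 1;0 0 0 0 0 0.1 1"

```text
time_s: 11.68
eef_pos: [0.5479, -0.077, 0.0884]
eef_rot: [-0.0, 0.992, 0.125, -0.0]
wrist_force: [-3.0, -0.6, 3.5]
opening: 0.096
grasp_force: 59.4
```

```bash
python3 st.py
```

```text
q [-3.5410e-01  3.0600e-01  1.7704e+00 -2.0000e-04  1.0656e+00  9.6650e-01]
eef_pos [ 0.5479 -0.077   0.0884]
wrist_force [-2.997  -0.5633  3.5445]
torque [-0.0509  0.4682 -0.0184]
opening 0.0965
grasp_force 59.4324
tool x yaw 0.2503 tilt [-0.0004 -0.    ] t 11.675
```

Request:
carry_out:
  deltas: "0 0 0 0 0 0.05 1;0 0 0 0 0 0.1 1;0 0 0 0 0 0.1 1"

```text
time_s: 12.05
eef_pos: [0.5479, -0.077, 0.0884]
eef_rot: [-0.0, 0.997, 0.075, -0.0]
wrist_force: [-3.9, -0.9, 3.8]
opening: 0.092
grasp_force: 59.5
```

```bash
python3 st.py
```

```text
q [-3.5410e-01  3.0600e-01  1.7704e+00 -1.0000e-04  1.0656e+00  1.0672e+00]
eef_pos [ 0.5479 -0.077   0.0884]
wrist_force [-3.8581 -0.9481  3.8293]
torque [-0.0875  0.5257 -0.0277]
opening 0.0925
grasp_force 59.5231
tool x yaw 0.1495 tilt [-0.0004  0.    ] t 12.05
```

Request:
carry_out:
  deltas: "0 0 0 0 0 0.05 1;0 0 0 0 0 0.08 1;0 0 0 0 0 0.08 1"

```text
time_s: 12.42
eef_pos: [0.5479, -0.077, 0.0884]
eef_rot: [-0.0, 0.999, 0.034, -0.0]
wrist_force: [-3.9, -0.3, 6.3]
opening: 0.094
grasp_force: 59.7
```

```bash
python3 st.py; python3 - <<'E'
from h import *
print(sensors.get_obs()["joint_efforts"].round(3))
E
```

```text
q [-3.5410e-01  3.0600e-01  1.7704e+00 -1.0000e-04  1.0655e+00  1.1490e+00]
eef_pos [ 0.5479 -0.077   0.0884]
wrist_force [-3.8574 -0.2619  6.2714]
torque [-0.1263  0.7115  0.0596]
opening 0.0941
grasp_force 59.6996
tool x yaw 0.0678 tilt [-0.0004 -0.    ] t 12.425
[  0.544 -43.384 -30.149   0.52   -1.224   0.152]
```

Request:
carry_out:
  deltas: "0 0 0 0 0 0 0;0 0 0 0 0 0 0;0 0 0 0 0 0 0;0 0 -60 0 0 0 0;0 0 -112 0 0 0 0;0 0 -112 0 0 0 0"

```text
time_s: 13.18
eef_pos: [0.5513, -0.078, 0.2056]
eef_rot: [0.002, 0.999, 0.033, 0.005]
wrist_force: [0.9, -0.3, 0.3]
opening: 0.998
grasp_force: 0.0
```

```bash
python3 st.py; python3 - <<'E'
from h import *
T=tool();np.save("T4",T); im=vision.camera("wrist"); cv2.imwrite("pics/w4.png",im)
print(proj(cam("wrist",T),np.array([.5478,-.077,.07])))
cv2.imwrite("pics/w4c.png",cv2.resize(im[130:280,200:360],None,fx=4,fy=4,interpolation=2))
E
```

```text
q [-3.5380e-01  1.5770e-01  1.6874e+00  2.0000e-04  1.2862e+00  1.1502e+00]
eef_pos [ 0.5513 -0.078   0.2056]
wrist_force [ 0.8717 -0.2695  0.2764]
torque [-0.0601 -0.0321  0.0242]
opening 0.9979
grasp_force 0.0
tool x yaw 0.0668 tilt [ 0.0097 -0.0034] t 13.175
[[276.11793896 205.88906736]]
```

View pics/w4c.png

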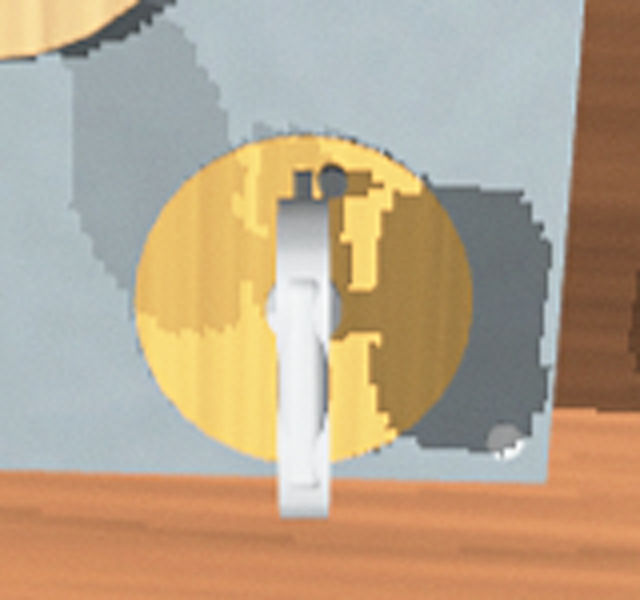

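The pointer at (303,183) is almost at the pin at (333,180), with a gap of about 1 mm. I'll give it one more small nudge to meet it.

Request:
carry_out:
  deltas: "0 0 60 0 0 0 0;0 0 112 0 0 0 0;0 0 112 0 0 0 0;0 0 112 0 0 0 1;0 0 112 0 0 0 1;0 0 112 0 0 0 1;0 0 112 0 0 0 1;0 0 112 0 0 0 1;0 0 112 0 0 0.04 1;0 0 112 0 0 0.08 1;0 0 112 0 0 0.1 1;0 0 112 0 0 0.1 1"

```text
time_s: 14.72
eef_pos: [0.5486, -0.077, 0.0894]
eef_rot: [0.001, 1.0, -0.015, 0.0]
wrist_force: [-1.7, 0.7, 6.3]
opening: 0.095
grasp_force: 92.1
```

```bash
python3 st.py; python3 - <<'E'
from h import *
print(sensors.get_obs()["joint_efforts"].round(3))
E
```

```text
q [-3.5310e-01  3.0480e-01  1.7694e+00 -1.2000e-03  1.0660e+00  1.2475e+00]
eef_pos [ 0.5486 -0.077   0.0894]
wrist_force [-1.6534  0.6652  6.3498]
torque [0.2156 0.2555 1.8665]
opening 0.0954
grasp_force 92.0948
tool x yaw -0.0293 tilt [ 0.001  -0.0015] t 14.725
[ -2.413 -42.023 -28.133   0.681  -0.573   1.937]
```

The moment has risen to 1.9 N·m, so the pointer is firmly on the stop. Next I release, rise and work out the move to the block.

Request:
carry_out:
  deltas: "0 0 0 0 0 0.0 0;0 0 0 0 0 0.0 0;0 0 0 0 0 0 0;0 0 0 0 0 0 0;0 0 -60 0 0 0 0;0 0 -120 0 0 0 0;0 0 -150 0 0 0 0;0 0 -150 0 0 0 0;0 0 -150 0 0 0 0"

```text
time_s: 15.85
eef_pos: [0.5474, -0.0768, 0.237]
eef_rot: [-0.0, 1.0, -0.017, -0.001]
wrist_force: [-0.5, 1.0, -0.6]
opening: 0.997
grasp_force: 0.0
```

```bash
python3 - <<'E'
from h import *
c=cam("top")
p=toplane(c,[[145,229.2],[187.5,216.2],[197.2,250.7],[155.3,264]],.06); print(rect(p),p.mean(0))
b=p.mean(0); h=toplane(c,[[167.8,240.7]],.094)[0]; print(h)
T=tool(); print(T[:3,3], np.arctan2(T[1,0],T[0,0]))
d=b-T[:2,3]; print("tool dx dy mm",(1000*T[:2,:2].T@d).round(1))
E
```

```text
(array([453.1, 306.1]), array([ 81. , 100.5]), 18.82) [0.4527765  0.30639105]
[0.45202427 0.30433919]
[ 0.5473663  -0.07676     0.23704288] -0.033727180167585094
tool dx dy mm [-107.5 -379.7]
```

Request:
carry_out:
  deltas: "-108 -380 50 0 0 -1.92 0;-108 -380 50 0 0 -1.92 0;-108 -380 50 0 0 -1.92 0;-108 -380 50 0 0 -1.92 0;-108 -380 50 0 0 -1.92 0;-108 -380 50 0 0 -1.92 0;-108 -380 50 0 0 -1.92 0;-108 -380 50 0 0 -1.92 0;-108 -380 50 0 0 -1.92 0;-108 -380 50 0 0 -1.92 0;-108 -380 50 0 0 -1.92 0;-108 -380 50 0 0 -1.92 0"

```text
time_s: 17.35
eef_pos: [0.4517, 0.306, 0.1862]
eef_rot: [-0.001, 0.587, 0.809, -0.002]
wrist_force: [-0.1, -0.3, -0.3]
opening: 0.999
grasp_force: 0.0
```

Request:
carry_out:
  deltas: "0 0 0 0 0 0 0;0 0 0 0 0 0 0"

```text
time_s: 17.6
eef_pos: [0.4527, 0.3063, 0.1878]
eef_rot: [-0.0, 0.587, 0.809, -0.0]
wrist_force: [-0.9, 0.3, -1.2]
opening: 1.001
grasp_force: 0.0
```

```bash
python3 - <<'E'
from h import *
T=tool(); im=vision.camera("wrist"); np.save("T5",T); cv2.imwrite("pics/w5.png",im)
print(T[:3,3], np.arctan2(T[1,0],T[0,0]), T[:2,2])
E
```

```text
[0.45266189 0.3063446  0.18784147] 1.8857675867058727 [-0.00074041 -0.00026424]
```

View pics/w5.png

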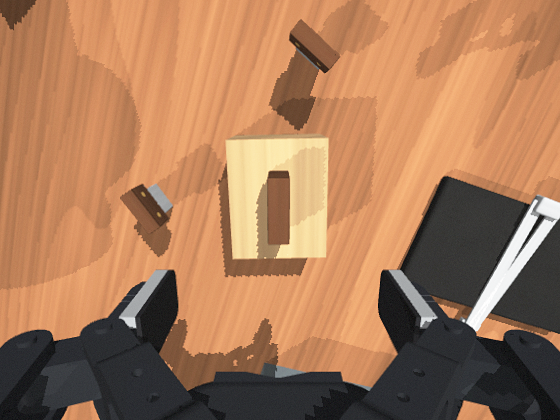

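The handle is at cols 267–290, rows 171–244, centred in the block and nearly aligned with the image columns. The decoys lie well clear of it.

```bash
python3 - <<'E'
from h import *
T=np.load("T5.npy"); c=cam("wrist",T); im=cv2.imread("pics/w5.png"); hsv=cv2.cvtColor(im,cv2.COLOR_BGR2HSV)
H,S,V=[hsv[...,i].astype(int) for i in range(3)]
d=np.zeros(V.shape,bool); d[160:252,258:300]=1
k=big(d&(S>100)&(V<140)&(V>85))[0]; print(cv2.boundingRect(k),np.median(V[200:230,275:285]),V[174:186,280],V[210,258:300])
for z in(.094,.06):
    r=toplane(c,k[:,0],z); print("world",rect(r))
    print("tool",rect((r-T[:2,3])@T[:2,:2]))
t=toplane(c,[[269,180.5],[290,180.5],[290.5,244],[267.5,244.5]],.094)
print("hand-picked tool mm",((t-T[:2,3])@T[:2,:2]*1000).round(1).tolist(),((t-T[:2,3])@T[:2,:2]*1000).mean(0))
b=toplane(c,[[227,140],[327,138],[327,256],[232,259]],.06); print("block",rect((b-T[:2,3])@T[:2,:2]),rect(b))
E
```

```text
(267, 171, 23, 74) 139.0 [ 96  98  99  93 128 142 138 143 139 140 140 137] [169 169 164 165 166 166 163 167 167 133 132 139 143 143 143 143 142 143
 140 143 137 136 137 140 140 142 140 141 142 140 129 169 245 246 242 240
 238 234 231 228 226 228]
world (array([450.4, 311.6]), array([15.8, 54.5]), 17.5)
tool (array([ 5.7, -0.5]), array([54.5, 15.8]), 0.54)
world (array([453.3, 302.6]), array([18.1, 62.4]), 17.5)
tool (array([-3.8, -0.5]), array([62.4, 18.1]), 0.54)
hand-picked tool mm [[26.2, -6.8], [26.2, 7.9], [-21.5, 8.7], [-21.9, -8.3]] [2.24112156 0.36311504]
block (array([ 2.8, -1. ]), array([ 81.6, 100.3]), 88.09) (array([450.9, 308.7]), array([ 81.6, 100.3]), 19.95)
```

Request:
carry_out:
  deltas: "2.5 0 50 0 0 0.01 0.3;2.5 0 100 0 0 0.01 0.5;2.5 0 121 0 0 0.01 0.5;2.5 0 121 0 0 0.01 0.5;2.5 0 121 0 0 0.01 1;2.5 0 121 0 0 0.01 1;2.5 0 121 0 0 0.01 1;2.5 0 121 0 0 0.01 1;2.5 0 121 0 0 0.01 1"

```text
time_s: 18.77
eef_pos: [0.4533, 0.3093, 0.0691]
eef_rot: [0.001, 0.591, 0.807, 0.001]
wrist_force: [-0.6, -0.3, 6.0]
opening: 0.17
grasp_force: 59.7
```

```bash
python3 st.py
```

```text
q [ 3.8250e-01  3.2540e-01  1.7925e+00 -1.0000e-04  1.0208e+00  7.6800e-02]
eef_pos [0.4533 0.3093 0.0691]
wrist_force [-0.5605 -0.3494  6.0023]
torque [-0.0694  0.2109 -0.0089]
opening 0.1704
grasp_force 59.7225
tool x yaw 1.8765 tilt [0.0028 0.0011] t 18.775
```

Request:
carry_out:
  deltas: "0 0 -30 0 0 0 1;0 0 -70 0 0 0 1;0 0 -110 0 0 0 1;0 0 -110 0 0 0 1;-50 1.5 -110 0 0 0.05 1;-100 3 -110 0 0 0.1 1;-150 4.5 -110 0 0 0.15 1;-200 6 -110 0 0 0.2 1;-250 7.5 -110 0 0 0.25 1;-272 8 -110 0 0 0.2725 1;-272 8 -110 0 0 0.2725 1;-272 8 -110 0 0 0.2725 1"

```text
time_s: 20.27
eef_pos: [0.5408, 0.0525, 0.1765]
eef_rot: [-0.001, 0.695, 0.719, -0.0]
wrist_force: [-0.0, 0.2, -0.9]
opening: 0.177
grasp_force: 59.2
```

```bash
python3 st.py; python3 - <<'E'
from h import *
T=tool(); im=vision.camera("wrist"); np.save("T6",T); cv2.imwrite("pics/w6.png",im)
cv2.imwrite("pics/s6.png",vision.camera("scene"));cv2.imwrite("pics/t6.png",vision.camera("top"))
E
```

```text
q [-1.2200e-01  1.6780e-01  1.7383e+00  4.0000e-04  1.2370e+00 -1.5570e-01]
eef_pos [0.5408 0.0525 0.1765]
wrist_force [-0.0141  0.1867 -0.9126]
torque [-0.0153 -0.0153  0.0038]
opening 0.1772
grasp_force 59.1841
tool x yaw 1.6044 tilt [-0.0014  0.0006] t 20.275
```

View pics/w6.png

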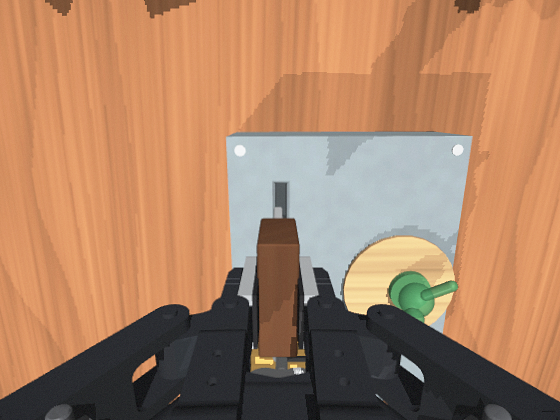

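The handle is held straight, with its far end at cols 259–299, row 219. The slot's far part is visible at cols 273–289, row 181, and the case screws are at (240,150) and (457,150).

```bash
python3 - <<'E'
from h import *
T=np.load("T6.npy"); c=cam("wrist",T); im=cv2.imread("pics/w6.png"); hsv=cv2.cvtColor(im,cv2.COLOR_BGR2HSV)
H,S,V=[hsv[...,i].astype(int) for i in range(3)]
for r in(190,200,212): print(r,V[r,266:296])
print("col281",V[174:222,281]); 
for r in(224,240,265,300): print(r,[(i+240) for i in np.flatnonzero(np.abs(np.diff(V[r,240:315]))>18)])
print("col270 ",V[214:260,270])
tl=lambda px,z:((toplane(c,px,z)-T[:2,3])@T[:2,:2]*1000).round(1).tolist()
print("slot px->tool", tl([[273,190],[289,190],[273,200],[289,200],[281,181]],.065))
print("screws world",(toplane(c,[[240,150],[457.5,150]],.065)*1000).round(1).tolist())
P=lambda x,y,z:proj(c,T[:3,:3]@np.array([x,y,z])+T[:3,3])[0].round(1)
# expected in tool frame: underside z=+9.1mm... up is -z; blade origin 9 mm below TCP
for n,p in dict(farTop=(.025,0,-.025),farTopL=(.025,-.008,-.025),farTopR=(.025,.008,-.025),farBot=(.025,0,.009),farBotL=(.025,-.008,.009),farBotR=(.025,.008,.009),bladetip=(.018,0,.054)).items(): print(n,P(*p))
E
```

```text
190 [205 203 203 203 206 207 173 155 156  93  87  93  94  90  92  93  92  95
  94  77  94 157 167 181 201 204 204 202 205 203]
200 [204 206 206 203 203 206 183 155 152  89  87  92  91  92  94  91  94  93
  93  77  92 161 167 183 199 203 201 205 204 204]
212 [206 202 202 203 203 206 184 136 150 176 176 175 179 177 177 174 109  88
  95  73  94 163 170 190 204 206 207 203 203 200]
col281 [204 203 203 204 203 205 200 177 127  94  92  94  90  93  94  93  93  89
  93  92  91  91  92  92  93  93  91  94  92  89  92  92  96 123 156 170
 167 171 174 176 175 172 173 158 116  88  88  87]
224 [np.int64(259), np.int64(260), np.int64(295)]
240 [np.int64(256), np.int64(257), np.int64(298)]
265 [np.int64(243), np.int64(254), np.int64(255), np.int64(257), np.int64(298), np.int64(299), np.int64(311)]
300 [np.int64(247), np.int64(248), np.int64(250), np.int64(251), np.int64(252), np.int64(258), np.int64(293), np.int64(296), np.int64(299), np.int64(303), np.int64(304), np.int64(306), np.int64(307), np.int64(308)]
col270  [207 204 206 190 124  82  89  89  87  89  87  92  89  92  86  92  92  96
  93  99  96  96  93  93  95  95  93  96  95 105 130 136 126 124 125 125
 124 124 123 125 126 124 122 121 122 122]
slot px->tool [[15.4, -4.5], [15.4, 7.7], [7.5, -4.5], [7.5, 7.7], [22.3, 1.6]]
screws world [[510.6, 97.0], [671.5, 102.6]]
farTop [280.1 243.9]
farTopL [258.4 243.9]
farTopR [301.7 243.9]
farBot [279.5 217.1]
farBotL [262.3 217.1]
farBotR [296.7 217.1]
bladetip [279.1 206.3]
```

Request:
carry_out:
  deltas: "0.7 2.2 30 0 0 0 1;0.7 2.2 47 0 0 0 1;0.7 2.2 47 0 0 0 1;0.7 2.2 47 0 0 0 1;0.7 2.2 47 0 0 0 1"

```text
time_s: 21.05
eef_pos: [0.5445, 0.0526, 0.1314]
eef_rot: [0.001, 0.695, 0.719, 0.001]
wrist_force: [-0.1, -0.5, -1.8]
opening: 0.175
grasp_force: 59.2
```

```bash
python3 st.py; python3 - <<'E'
from h import *
T=tool(); im=vision.camera("wrist"); cv2.imwrite("pics/w7.png",im); c=cam("wrist",T)
s=vision.camera("scene"); cs=cam("scene"); p=proj(cs,np.array([.5427,.0528,.065]))[0]; print(p)
a=cv2.resize(im[120:260,210:350],(560,560),interpolation=2)
cv2.imwrite("pics/w7c.png",a)
E
```

```text
q [-0.1208  0.2301  1.7651 -0.      1.1445 -0.154 ]
eef_pos [0.5445 0.0526 0.1314]
wrist_force [-0.0606 -0.4537 -1.7924]
torque [ 0.0026  0.0535 -0.0221]
opening 0.1746
grasp_force 59.1887
tool x yaw 1.6039 tilt [ 0.0018 -0.0002] t 21.05
[290.7848629  236.62961431]
```

View pics/w7c.png

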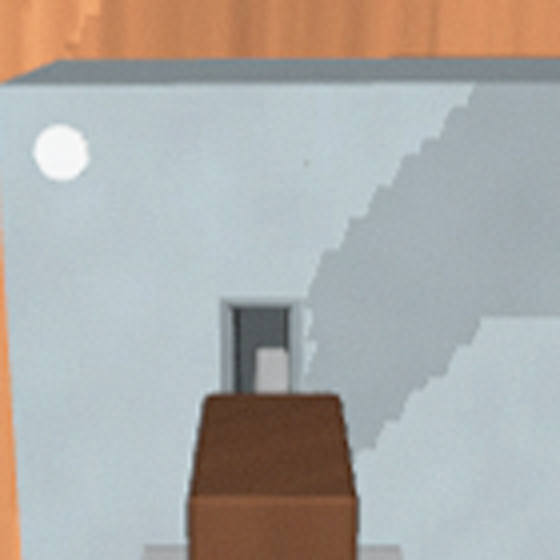

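The blade tip is at crop cols 256–289, while the slot's dark mouth is at 233–291, centre 262. The blade therefore sits about 1.5 mm too far along tool +y.

```bash
python3 - <<'E'
from h import *
T=tool(); c=cam("wrist",T)
tl=lambda px,z:((toplane(c,px,z)-T[:2,3])@T[:2,:2]*1000).round(1).tolist()
print("slot",tl([[275.5,194.8],[275.5,196.6]],.065),"blade tip",tl([[278,207]],T[2,3]-.054), T[:3,3])
E
```

```text
slot [[22.2, -2.1], [21.1, -2.1]] blade tip [[17.6, -0.6]] [0.5442893  0.0525252  0.13112296]
```

Request:
carry_out:
  deltas: "0.8 -1.5 0 0 0 0 1;0.8 -1.5 0 0 0 0 1;0.8 -1.5 10 0 0 0 1;0.8 -1.5 16 0 0 0 1;0.8 -1.5 22 0 0 0 1;0.8 -1.5 28 0 0 0 1;0.8 -1.5 28 0 0 0 1"

```text
time_s: 22.02
eef_pos: [0.5417, 0.0534, 0.1016]
eef_rot: [-0.001, 0.695, 0.719, -0.0]
wrist_force: [0.7, -0.5, -0.6]
opening: 0.176
grasp_force: 59.2
```

```bash
python3 st.py
```

```text
q [-0.1199  0.2691  1.7864  0.      1.0875 -0.1529]
eef_pos [0.5417 0.0534 0.1016]
wrist_force [ 0.6636 -0.4865 -0.6001]
torque [ 0.0243 -0.0268 -0.0074]
opening 0.1758
grasp_force 59.1891
tool x yaw 1.6039 tilt [-0.0014  0.0002] t 22.025
```

In the slot with no side force. I'm lowering it the rest of the way.

Request:
carry_out:
  deltas: "0 0.5 8 0 0 0 1;0 0.5 15 0 0 0 1;0 0.5 21 0 0 0 1;0 0.5 25 0 0 0 1;0 0.5 27 0 0 0 1;0 0.5 28 0 0 0 1;0 0.5 28 0 0 0 1;0 0.5 28 0 0 0 1"

```text
time_s: 23.02
eef_pos: [0.5429, 0.0534, 0.0745]
eef_rot: [0.0, 0.695, 0.719, 0.0]
wrist_force: [0.2, 0.4, -1.5]
opening: 0.173
grasp_force: 59.2
```

```bash
python3 st.py
```

```text
q [-0.1197  0.312   1.7968  0.      1.0324 -0.1528]
eef_pos [0.5429 0.0534 0.0745]
wrist_force [ 0.2265  0.3548 -1.4813]
torque [-0.0075 -0.0027  0.0667]
opening 0.1727
grasp_force 59.1888
tool x yaw 1.6039 tilt [ 0.0003 -0.    ] t 23.025
```

Request:
carry_out:
  deltas: "0 0 0.7 0 0 0 1;0 0 1.4 0 0 0 1;0 0 1.4 0 0 0 1;0 0 1.4 0 0 0 1"

```text
time_s: 23.52
eef_pos: [0.543, 0.0533, 0.0741]
eef_rot: [0.0, 0.695, 0.719, 0.0]
wrist_force: [-3.5, -0.9, 9.2]
opening: 0.174
grasp_force: 60.6
```

```bash
python3 st.py
```

```text
q [-1.1960e-01  3.1280e-01  1.7967e+00 -2.0000e-04  1.0316e+00 -1.5280e-01]
eef_pos [0.543  0.0533 0.0741]
wrist_force [-3.5036 -0.921   9.2336]
torque [ 0.0357  0.6984 -0.0479]
opening 0.1737
grasp_force 60.5899
tool x yaw 1.6041 tilt [ 0.0004 -0.0002] t 23.525
```

It has seated: TCP z is 0.0741 and the upward force has risen to 9 N. I'm releasing and lifting away.

Request:
carry_out:
  deltas: "0 0 0 0 0 0 0.5;0 0 0 0 0 0 0.5;0 0 0 0 0 0 0.5;0 0 0 0 0 0 0.5;0 0 -15 0 0 0 0.5;0 0 -50 0 0 0 0.5;0 0 -100 0 0 0 0.5;0 0 -130 0 0 0 0.5;0 0 -130 0 0 0 0.5;0 0 -130 0 0 0 0.5"

```text
time_s: 24.78
eef_pos: [0.5423, 0.0534, 0.2027]
eef_rot: [-0.0, 0.695, 0.719, -0.0]
wrist_force: [-0.6, 0.5, -0.4]
opening: 0.502
grasp_force: 0.0
```

```bash
python3 st.py; python3 - <<'E'
from h import *
im=vision.camera("wrist"); T=tool(); c=cam("wrist",T); s=vision.camera("scene")
o=np.zeros((420,800,3),np.uint8); o[:, :400]=im[:,80:480]; o[:,400:]=cv2.resize(s[190:330,215:348],(400,420),interpolation=2)
cv2.imwrite("pics/f.png",o)
hsv=cv2.cvtColor(im,cv2.COLOR_BGR2HSV); p=proj(c,np.array([.543,.053,.099]))[0].astype(int); print(p)
m=np.zeros(im.shape[:2],bool); m[p[1]-60:p[1]+60,p[0]-30:p[0]+30]=1
k=big(m&(hsv[...,1]>80)&((hsv[...,0]<20)|(hsv[...,0]>170)))[0]
print(cv2.boundingRect(k),rect(toplane(c,k[:,0],.099)),rect(toplane(c,k[:,0],.065)))
E
```

```text
q [-0.1197  0.1418  1.7117 -0.      1.2885 -0.1528]
eef_pos [0.5423 0.0534 0.2027]
wrist_force [-0.6344  0.4566 -0.4139]
torque [-0.0135  0.0056  0.0154]
opening 0.5022
grasp_force 0.0
tool x yaw 1.6039 tilt [-0.0004  0.    ] t 24.775
[280 213]
(269, 173, 21, 70) (array([541.8,  56.6]), array([15. , 53.5]), 1.45) (array([542.2,  47.1]), array([17. , 60.9]), 1.45)
```

View pics/f.png

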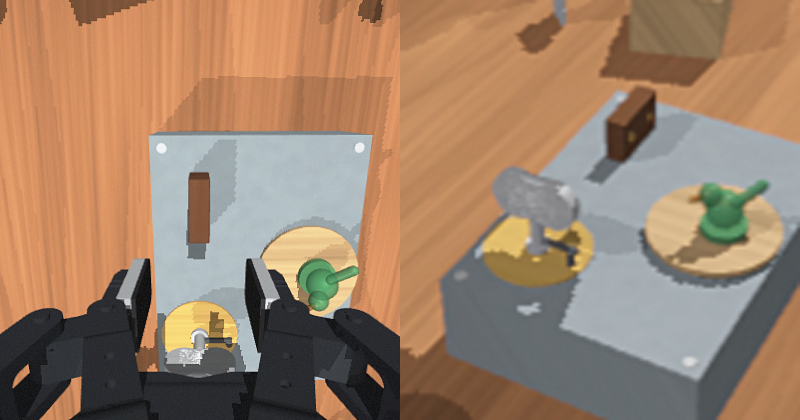

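The final view shows the handle on the case over the slot, at about (198,208), with the pointer against the pin and the bird undisturbed. I'm handing in.

```bash
python3 -c "
from bench import ctrl; print(ctrl.hand_in())"
```

```text
the job is handed in; nothing more can be done
None
```

The key is wound until its pointer meets the stop pin, and the stop blade is seated in the case slot with the gripper clear of it; I handed the job in at about 25 s of the 72 s allowed, and no verdict came back.

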